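# Flip the round-hole stencil onto its board

### The job

Two hinged chocolate stencils stand half open. With your fingertips, gently push the leaf that has the round holes up and over its spine and press it down until it lies fully flat on the white board of its stand, then take your hand away. Do not grip or pinch the leaf, and leave the slotted stencil and everything else on the counter where it is.

Things in the scene. Friction and masses are not known exactly. Their poses are not given: they have to be found in the camera images.
- round_stand: stencil stand, fixed to the table, whose leaf has six round holes; in all 150 mm (its x) by 200 mm (its y). Origin on the table under the spine's middle. Its x axis runs along the spine; its -y side carries a white board (140 x 110 mm, top face 20 mm above the table, y from -121 to -11 mm) onto which the leaf is to be flipped; on its +y side, where the leaf starts, there is only the 12 mm high steel foot out to y = +65 mm. The hinge cheeks at the spine's ends are 32 mm high
- round_leaf (a joint): angle of the leaf with round holes about the spine: 0 = level over the stand's +y side, pi/2 = upright, pi = lying flat on the white board (the stop). It starts between about 0.4 and 0.8, its free edge raised. The hinge is stiff (0.16 N m, about 1.6 N at the free edge): the leaf stays at whatever angle it is left and has to be pushed all the way down. The leaf is an aluminium plate 126 mm wide along the spine, 4 mm thick, and reaches 100 mm from the hinge axis
- round_hinge (a point): middle of the hinge axis of the leaf with round holes, 22 mm above the table; moves with the leaf: its x axis runs along the spine, its y axis points along the leaf from the spine to the free edge, z is the leaf's normal (up at angle 0)
- round_edge (a point): middle of the free edge of the leaf with round holes (in the middle of its thickness), 100 mm from the hinge axis; same axes as round_hinge
- slot_stand: the other stencil stand, of the same build and size, whose leaf has five long slots; to be left alone. Origin and axes as for round_stand
- slot_leaf (a joint): angle of the slotted leaf, measured in the same way; stays as it is
- slot_edge (a point): middle of the free edge of the slotted leaf
- cup: open steel cup, 64 mm across, 60 mm high; loose bystander; origin at the centre of its underside
- jar: amber glass jar, 56 mm across, 75 mm high; loose bystander; origin at the centre of its underside
- cutter: steel ring cutter, 60 mm across, 22 mm high; loose bystander; origin at the centre of its underside
- spatula: spatula lying flat, 260 mm long; loose bystander; origin at the centre of its underside
- bowl: steel bowl, 130 mm across, 55 mm high; loose bystander; origin at the centre of its underside
- scraper: flat steel dough scraper, 100 by 75 mm with a black rod handle, lying; loose bystander; origin at the centre of its underside

How it is judged (in metres and radians):
On the way:
1. the round-hole leaf is pushed past upright by the fingers (value of joint round_leaf above 1.65 rad and contact force between the fingers and round_leaf above 0.2 N).
At the end, for the whole second after the job is handed in: the leaf with the round holes lies flat on the white board (angle over 3.07 rad, i.e. its free edge within 7 mm of flat) and is at rest; the slotted leaf's edge is within 15 mm and every bystander within 30 mm of where it started (value of joint round_leaf above 3.07 rad and velocity of joint round_leaf between -0.05 and 0.05 rad/s and distance of slot_edge from where it was at the start of the episode below 0.015 m and distance of each of cup, jar, cutter, spatula, bowl, scraper from where it was at the start of the episode below 0.03 m); the robot touches nothing.
It fails at once if the round-hole leaf is taken between the fingers (z of the grasp point in the frame of round_hinge between -0.004 and 0.004 m and y of the grasp point in the frame of round_hinge between 0 and 0.1 m and x of the grasp point in the frame of round_hinge between -0.063 and 0.063 m).
It fails at once if the leaf is squeezed or pushed with more than 60 N (contact force between the fingers and round_leaf above 60 N).
It fails at once if the slotted leaf is moved by more than 15 mm (distance of slot_edge from where it was at the start of the episode above 0.015 m).
It fails at once if a bystander is moved by more than 30 mm or lifted (distance of any of cup, jar, cutter, spatula, bowl, scraper from where it was at the start of the episode above 0.03 m).
It also fails if it takes over 40 s, if anything falls off the work surface, if the arm or the gripper's body presses on something with over 40 N, if the wrist force passes 120 N, or if a joint passes its speed limit or range.

### The arm

A 7-joint arm with a two-finger parallel gripper is mounted at the origin on the work surface. World frame = base frame: x ahead of the robot, y to its left, z up, the work surface at z = 0. Lengths are in mm, angles in rad, forces in N, time in s.
With the tool pointing down it reaches from about 400 to 875 mm from the base axis. Payload 4.4 kg.
Tool frame: the origin (TCP) lies at the very end of the fingers, on their centre line; the grasp point (between the pads) lies 19 mm behind it; z points along the fingers, x is the direction in which the jaws open and shut, and the axes are right-handed (so a half turn about z gives the same grasp; the last joint's range is limited). The gripper opens to 85 mm and grips with 20 to 120 N. Pads are 22 mm wide; open, the fingers measure 114 mm over their backs; the gripper's body (76 mm by 85 mm) begins 54 mm behind the grasp point. The pads swing forward as they close: fully open they stand 13 mm farther back than shut.
Start: joints at [1.08, 0.628, 0.038, 1.517, -0.027, 0.996, -0.02], TCP at [267.918, -592.231, 231.313] pointing down, gripper open.
Joint ranges: [-3.06, 3.06], [-0.37, 2.12], [-1.25, 1.32], [0.18, 2.47], [-1.1, 4.24], [0.23, 1.98], [-2.94, 2.94]. Speed limits (rad/s): [2.57, 2.57, 3.14, 3.14, 3.14, 3.14, 3.14].

### API

Orientations are given as [roll, pitch, yaw] about the fixed x, y, z axes, in that order (R = Rz(yaw) Ry(pitch) Rx(roll)).
In Python, from cell import telemetry, get_image, get_calibration, ctrl gives the robot as it stands. The module is installed in compiled form; this text tells all that it offers.
- The arm moves only by the tool arm_command, never from a script. Its arguments are lists of equal length, an entry for each row: "rot": the turn, a rotation vector about the world's x, y, z in degrees, a list of three; "slide": the shift along the world's x, y, z in mm, a list of three; "gripper": the finger opening in mm, from 0 to 85.4. A call has 1 to 5 rows; each row shifts and turns the pose as measured when the row begins; what a row does not reach is not made up. A row lasts 1/12 s, in which the tool goes at most 41.7 mm and 7.16 degrees, less where a joint would pass 70% of its speed; a pose out of reach is approached as far as the arm can. A call with a gripper value outside its range is refused whole. The fingers move at their own pace and stop on an object; the grip force is fixed at half the most. Time passes only in rows, so rows that do not move let the fingers close. It gives the time, the measured TCP pose, the force and the opening at its end, in the units of the state.
- telemetry.read_state(): the state, without advancing time (a new reading comes with each control period).
- get_image(name): name is "scene" or "top" or "wrist"; returns (picture, depth): 400x640x3 uint8, red, green, blue; 400x640 float32, mm along the optical axis (not along the pixel's ray), 0 where there is no reading.
- get_calibration(name): a dict with "fx", "fy", "cx", "cy" (pixels), "D" ([k1, k2, p1, p2, k3] as OpenCV has them; the pictures are not rectified), "xyz" and "attitude" of the camera in the world. Camera axes: x right, y up, looking along -z (the intrinsics and any distortion apply to the point x, -y, -z); pixel columns grow to the right and rows downward; lengths in mm; the calibration is good to about 2 mm. A picture is of the moment at which its call begins: read the wrist's pose just before it. get_calibration takes no time and is no camera call; for the wrist camera it gives the pose at the moment of the call.
- ctrl.finish_job(): hands the job in, once; it reports no verdict.
The state is a dict: "clock": time; "qpos": joint angles; "qd": joint speeds; "tau": joint torques, N m; "eef_pos": TCP position; "tool_rot": TCP orientation; "force": force on the tool from outside, world axes, zero at the start; "torque": the same for the moment, N m; "width": finger opening in mm.
Only numpy, scipy, OpenCV 4.12 (cv2) and the standard library are available. Lean on these libraries where they do the work, as an engineer would, in place of code of your own. Each camera call takes 0.05 s, during which the arm holds its last target.

## Working session

There is one attempt and no reset: what is moved stays moved. The work goes in short steps, Python scripts to look and compute and a tool call to move; the robot and the scene stay as the last step left them, time stands still between calls to the robot, and variables do not carry over. Pictures are saved under pics/ and viewed, and the job is handed in when it is done.

Besides the shell and the picture viewer there is one more tool, called after "Request:" by a JSON object that holds its "op" and its "data", one argument or row to a line. arm_command: Moves the arm, as the interface text tells. Its arguments: {"type":"object","properties":{"rot":{"type":"array"},"slide":{"type":"array"},"gripper":{"type":"array"}},"required":["rot","slide","gripper"]}

```bash
mkdir -p pics
cat > h.py <<'E'
import numpy as np, cv2
from cell import telemetry, get_image, get_calibration, ctrl
from scipy.spatial.transform import Rotation as R
def snap(name,fn):
    c=get_calibration(name); im,d=get_image(name)
    cv2.imwrite(f'pics/{fn}.png',cv2.cvtColor(im,cv2.COLOR_RGB2BGR)); np.savez(f'{fn}.npz',im=im,d=d,c=np.array(c,dtype=object))
def load(fn):
    z=np.load(f'{fn}.npz',allow_pickle=True); return z['im'],z['d'],z['c'].item()
def rot(c):
    a=np.array(c['attitude'],float)
    return a if a.shape==(3,3) else R.from_euler('xyz',a).as_matrix()
def w(fn,u,v,z=None,depth=None):
    im,d,c=load(fn); K=np.array([[c['fx'],0,c['cx']],[0,c['fy'],c['cy']],[0,0,1.]])
    p=cv2.undistortPoints(np.array([[[u,v]]],float),K,np.array(c['D'],float))[0,0]
    r=rot(c)@np.array([p[0],-p[1],-1]); o=np.array(c['xyz'],float)
    if z is not None: return o+r*(z-o[2])/r[2]
    dd=d[int(round(v)),int(round(u))] if depth is None else depth
    return o+r*dd if dd>0 else None
def cloud(fn):
    im,d,c=load(fn); K=np.array([[c['fx'],0,c['cx']],[0,c['fy'],c['cy']],[0,0,1.]])
    v,u=np.mgrid[:400,:640]
    p=cv2.undistortPoints(np.stack([u,v],-1).reshape(-1,1,2).astype(float),K,np.array(c['D'],float))[:,0]
    r=np.c_[p[:,0],-p[:,1],-np.ones(len(p))]@rot(c).T
    P=np.array(c['xyz'],float)+r*d.reshape(-1,1)
    P[d.reshape(-1)<=0]=np.nan
    return P.reshape(400,640,3)
E
python3 - <<'E'
from h import *
for n in('scene','top'):
    snap(n,n+'0'); print(get_calibration(n))
print(telemetry.read_state())
E
```

```text
{'fx': 404.23511858562705, 'fy': 404.23511858562705, 'cx': 317.31059110669565, 'cy': 199.34270387984824, 'D': array([0.00201622, 0.        , 0.        , 0.        , 0.        ]), 'xyz': array([1326.30305822,  713.80354831,  728.69620696]), 'attitude': array([1.00996611e+00, 1.85139661e-03, 2.39848287e+00])}
{'fx': 454.1809373774281, 'fy': 454.1809373774281, 'cx': 314.48604879566614, 'cy': 204.04788897025765, 'D': array([-0.01798074,  0.        ,  0.        ,  0.        ,  0.        ]), 'xyz': array([ 331.72103061,  -71.27916991, 1246.60522326]), 'attitude': array([ 2.21415064e-01,  6.46297008e-04, -1.58465651e+00])}
{'clock': 0.1, 'qpos': array([ 1.08017836,  0.62923387,  0.03842069,  1.51826451, -0.02702978,
        0.99629601, -0.01998941]), 'qd': array([-6.27639859e-05, -1.60773721e-03, -8.82687791e-04, -3.00330403e-03,
       -4.76816028e-04,  2.55535424e-04,  8.54183136e-04]), 'tau': array([ 2.61150766e-03, -5.64525640e+01,  1.23004429e+00, -1.93971330e+01,
        1.12019404e-02,  5.38170090e-03,  2.68527195e-06]), 'eef_pos': array([ 267.72066958, -591.69571194,  230.49451351]), 'tool_rot': array([-3.14156931e+00,  1.68523379e-03, -1.14596441e+00]), 'force': array([ 0.24441182,  0.56080856, -0.71568958]), 'torque': array([ 0.05360611, -0.04065826, -0.01031023]), 'width': 85.34358359217491}
```

View pics/scene0.png

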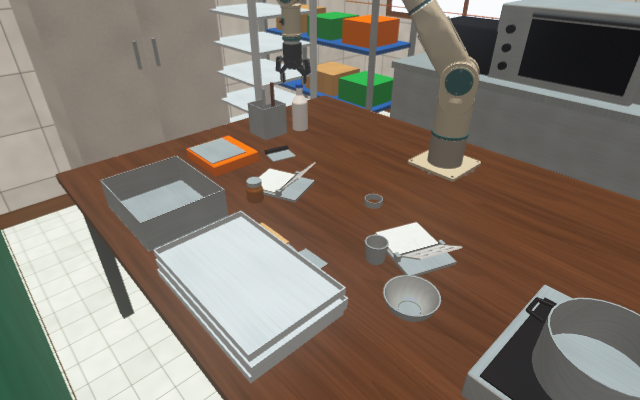

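View pics/top0.png

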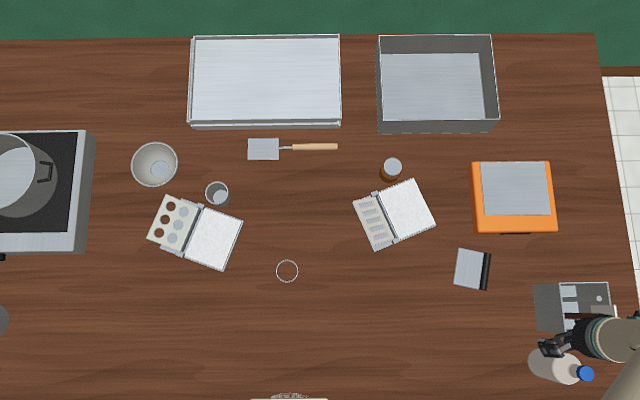

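The stand with the round holes is at about (195,232) in the top picture: leaf on the left, white board on the right. The slotted stand is at about (393,215). I'll enlarge the round one.

Run:
```python
from h import *
im,d,c=load('top0')
cv2.imwrite('pics/topc.png',cv2.cvtColor(cv2.resize(im[140:290,120:300],None,fx=4,fy=4,interpolation=cv2.INTER_CUBIC),cv2.COLOR_RGB2BGR))
im,d,c=load('scene0')
cv2.imwrite('pics/scenec.png',cv2.cvtColor(cv2.resize(im[185:325,350:480],None,fx=4,fy=4,interpolation=cv2.INTER_CUBIC),cv2.COLOR_RGB2BGR))
```

```text
(no output)
```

View pics/topc.png

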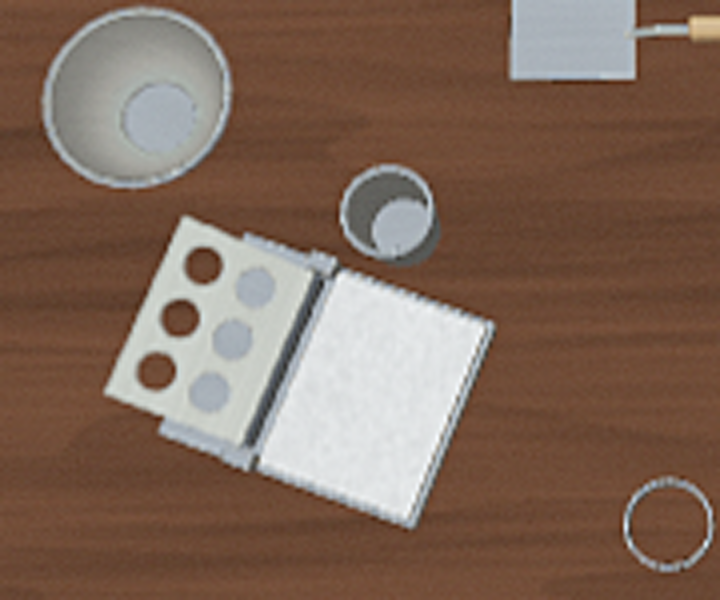

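View pics/scenec.png

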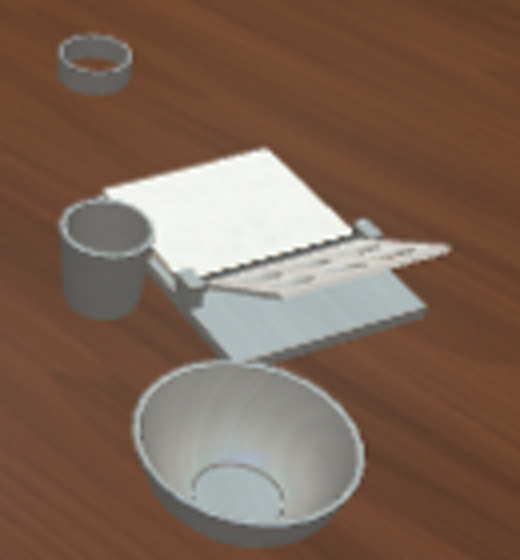

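Board corners in the top crop are (343,270), (493,326), (412,526) and (258,465). The leaf's free-edge corners are (183,216) and (106,392), and its near-hinge corners are about (313,270) and (241,446).

Run:
```python
from h import *
np.set_printoptions(precision=1,suppress=True)
f=lambda a:(120+a[0]/4-.375,140+a[1]/4-.375)
B=[w('top0',*f(a),z=20) for a in [(343,270),(493,326),(412,526),(258,465)]]
for b in B: print(b)
print([np.linalg.norm(B[i]-B[(i+1)%4]) for i in range(4)])
C=cloud('top0')
for a in [(188,222),(112,390),(150,300),(220,260),(260,240),(160,420),(350,300),(420,400)]:
    u,v=f(a);print(a,w('top0',u,v))
x=(B[0]-B[3]+B[1]-B[2]);x/=np.linalg.norm(x)
# leaf pixels: cloud fit
yax=np.array([-x[1],x[0],0]);print('x',x,'y',yax,np.arctan2(x[1],x[0]))
cen=sum(B)/4
# choose y so that leaf is +y ; origin 66mm from board centre
lf=w('top0',*f((180,300)))
if (lf-cen)@yax<0: x=-x; yax=-yax
o=cen+66*yax;o[2]=0
print('origin',o,'yaw',np.arctan2(x[1],x[0]))
P=C.reshape(-1,3);Q=P-o; L=np.c_[Q@x,Q@yax,Q[:,2]]
m=(abs(L[:,0])<60)&(L[:,1]>10)&(L[:,1]<110)&(L[:,2]>25)
l=L[m];print(len(l)); k=np.polyfit(l[:,1],l[:,2],1);print('fit z=',k,np.arctan(k[0]),'y max',np.percentile(l[:,1],[1,50,99]),np.percentile(l[:,2],99), 'z0',k[1])
m=(abs(L[:,0])<60)&(L[:,1]<-20)&(L[:,1]>-110);print('board z',np.nanmedian(L[m,2]))
# obstacles near
for nm,u,v in [('cup',216,192),('bowl',155,164),('cutter',287,271)]:
    print(nm)
    p=w('top0',u,v,z=0);q=p-o;print(p,q@x,q@yax)
m=(L[:,2]>35)&(abs(L[:,0])<250)&(abs(L[:,1])<250)
g=np.round(L[m]/20)*20
uq,ct=np.unique(g[:,:2],axis=0,return_counts=True)
for a in uq: 
    s=(g[:,:2]==a).all(1); print(a,g[s,2].max(),end='; ')
```

```text
[603.3 227.7  20. ]
[562.5 123.   20. ]
[426.9 174.6  20. ]
[469.1 280.1  20. ]
[np.float64(112.38313842380845), np.float64(145.136016990551), np.float64(113.65611826420754), np.float64(144.06781456958714)]
(188, 222) [623.6 316.7  81.8]
(112, 390) [512.7 361.4  77.4]
(150, 300) [571.8 339.6  79.3]
(220, 260) [602.8 301.4  58.4]
(260, 240) [626.8 288.   14.3]
(160, 420) [501.5 350.7  13.6]
(350, 300) [581.6 221.5  22.3]
(420, 400) [512.1 171.9  18.9]
x [ 0.9 -0.4  0. ] y [0.4 0.9 0. ] -0.36793110069648144
origin [539.2 263.    0. ] yaw -0.36793110069648144
1098
fit z= [ 0.7 22.3] 0.5787068178135116 y max [10.8 49.3 86.8] 80.372609753075 z0 22.276388713021632
board z 19.828220791227068
cup
[651.2 204.2   0. ] 125.68119065255894 -14.580859525153832
bowl
[736.9 383.    0. ] 141.30126743257185 183.07234167637014
cutter
[426.4   3.1   0. ] -11.751463472780733 -283.0297707781501
[-60.  -0.] 40.0; [-60.  20.] 40.0; [-60.  40.] 60.0; [-60.  60.] 60.0; [-60.  80.] 80.0; [-40.  20.] 40.0; [-40.  40.] 60.0; [-40.  60.] 60.0; [-40.  80.] 80.0; [-20.  20.] 40.0; [-20.  40.] 60.0; [-20.  60.] 80.0
[... 365 characters left out ...]
 [ 80. -20.] 60.0; [80. -0.] 40.0; [ 80. 120.] 60.0; [ 80. 140.] 60.0; [ 80. 160.] 60.0; [ 80. 180.] 60.0; [ 80. 200.] 60.0; [100. -60.] 60.0; [100. -20.] 60.0; [100.  -0.] 60.0; [100. 100.] 60.0; [100. 120.] 60.0; [100. 200.] 60.0; [100. 220.] 60.0; [120. -60.] 60.0; [120. -20.] 60.0; [120.  -0.] 60.0; [120. 100.] 60.0; [120. 200.] 40.0; [120. 220.] 60.0; [140. -60.] 60.0; [140. -40.] 60.0; [140. -20.] 60.0; [140.  -0.] 60.0; [140. 100.] 60.0; [140. 220.] 60.0; [160. 100.] 60.0; [160. 120.] 60.0; [160. 200.] 60.0; [160. 220.] 60.0; [180. 120.] 60.0; [180. 140.] 60.0; [180. 160.] 60.0; [180. 180.] 60.0; [180. 200.] 60.0; [180. 220.] 60.0; [200. 140.] 60.0; [200. 160.] 60.0; [200. 180.] 60.0;
```

Run:
```python
from h import *
np.set_printoptions(precision=1,suppress=True)
C=cloud('top0').reshape(-1,3)
S=cloud('scene0').reshape(-1,3)
for nm,P in(('top',C),('scene',S)):
  a=np.array([268,-592]);b=np.array([586,384]);L=np.linalg.norm(b-a);e=(b-a)/L
  t=(P[:,:2]-a)@e; s=(P[:,:2]-a)@np.array([-e[1],e[0]])
  for k in range(-60,1100,60):
    m=(abs(s)<100)&(t>k)&(t<k+60)&(P[:,2]<800)
    print(nm,k,np.percentile(P[m,2],[50,99.5]) if m.sum() else None,end=' ')
  print()
f=lambda a:(120+a[0]/4-.375,140+a[1]/4-.375)
o=np.array([539.2,263,0]);yw=-.368;x=np.array([np.cos(yw),np.sin(yw),0]);y=np.array([-x[1],x[0],0])
for a in [(203,265),(180,318),(156,371),(255,287),(232,340),(209,392),(183,216),(106,392)]:
  # intersect ray with leaf plane theta .579
  th=.579;best=None
  for z in np.arange(22,85,.5):
    p=w('top0',*f(a),z=z)-o; zz=22+np.tan(th)*(p@y)+2/np.cos(th)
    if best is None or abs(zz-z)<best[0]: best=(abs(zz-z),p@x,(p@y)/np.cos(th))
  print(a,np.array(best))
im,d,c=load('top0')
cv2.imwrite('pics/topr.png',cv2.cvtColor(cv2.resize(im[250:400,480:640],None,fx=4,fy=4),cv2.COLOR_RGB2BGR))
im,d,c=load('scene0')
cv2.imwrite('pics/scr.png',cv2.cvtColor(cv2.resize(im[20:170,220:360],None,fx=4,fy=4),cv2.COLOR_RGB2BGR))
```

```text
top -60 [  2.7 408.4] top 0 [364.6 561.4] top 60 [  1.5 668. ] top 120 [  2.7 716.5] top 180 [0.3 6.5] top 240 [0.5 6.5] top 300 [0.5 6.8] top 360 [ 0.4 85.8] top 420 [0.3 7.8] top 480 [-0.   6.4] top 540 [ 0.2 22.7] top 600 [-0.  23.2] top 660 [-0.2  6.2] top 720 [ 0.2 21. ] top 780 [18.6 58.7] top 840 [18.9 61.5] top 900 [28.4 65.4] top 960 [ 1.5 81.6] top 1020 [ 0.1 56.2] top 1080 [-0.1 54.5] 
scene -60 [ 74.5 525.3] scene 0 [408.5 560.3] scene 60 [  1.4 480.6] scene 120 [1.4 9. ] scene 180 [1.  6.6] scene 240 [0.9 5.3] scene 300 [1. 5.] scene 360 [ 0.9 12.6] scene 420 [ 0.9 65.9] scene 480 [0.9 5. ] scene 540 [ 1.2 23.4] scene 600 [ 1.5 23.9] scene 660 [1.1 4.5] scene 720 [ 1.  20.6] scene 780 [21.1 59.8] scene 840 [21. 62.] scene 900 [13.3 62.1] scene 960 [ 2.5 80.7] scene 1020 [ 2. 57.] scene 1080 [ 1.2 56.3] 
(203, 265) [ 0.2 37.6 77.4]
(180, 318) [ 0.1 -0.5 77.1]
(156, 371) [  0.2 -38.4  77.3]
(255, 287) [ 0.3 37.9 40. ]
(232, 340) [ 0.1 -0.8 39.7]
(209, 392) [  0.2 -38.4  39.8]
(183, 216) [  0.   62.1 102.5]
(106, 392) [  0.2 -62.7 101. ]
```

View pics/topr.png

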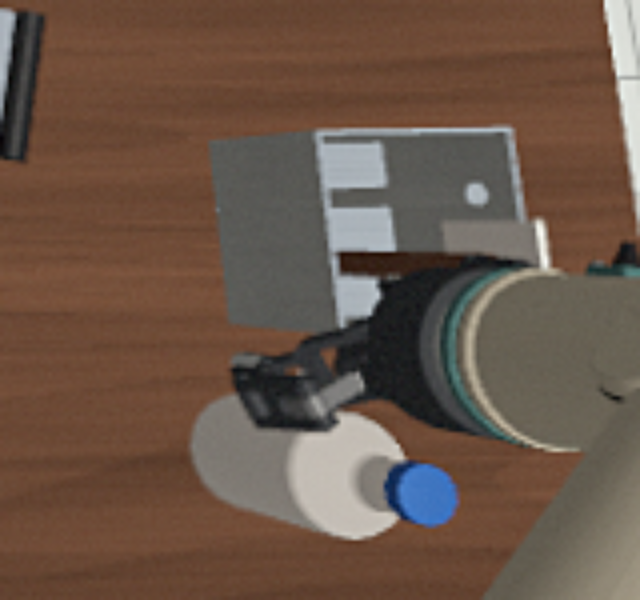

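View pics/scr.png

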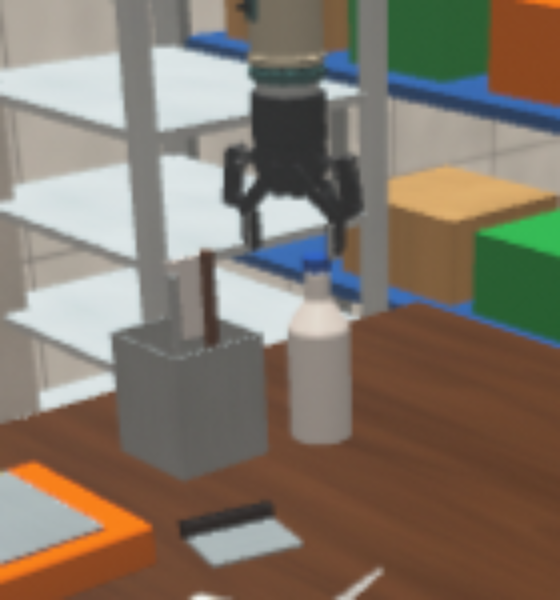

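Leaf angle is about 0.58 rad, and the point 100 mm along it matches (measured 101–102). In the stand's frame the holes are at x = 0 and ±38, so I'll push on the web at x = -19. First I'll raise the hand and close the fingers.

Request:
{"op": "arm_command", "data": {
  "rot": [
    [0, 0, 0],
    [0, 0, 0],
    [0, 0, 0],
    [0, 0, 0]
  ],
  "slide": [
    [0, 0, 30],
    [0, 0, 30],
    [0, 0, 30],
    [0, 0, 20]
  ],
  "gripper": [85, 85, 0, 0]
}}

```text
clock: 0.43
eef_pos: [265.2, -586.1, 335.3]
tool_rot: [3.141, 0.021, -1.146]
force: [1.1, -0.6, 0.2]
width: 63.2
```

Request:
{"op": "arm_command", "data": {
  "rot": [
    [0, 0, 0],
    [0, 0, 2],
    [0, 0, 2],
    [0, 0, 2],
    [0, 0, 2]
  ],
  "slide": [
    [15, 25, 0],
    [20, 33, 0],
    [20, 33, 0],
    [20, 33, 0],
    [20, 33, 0]
  ],
  "gripper": [0, 0, 0, 0, 0]
}}

```text
clock: 0.85
eef_pos: [354.0, -434.7, 339.2]
tool_rot: [3.133, 0.009, -1.021]
force: [0.0, -0.3, -0.3]
width: -0.0
```

Request:
{"op": "arm_command", "data": {
  "rot": [
    [0, 0, 2],
    [0, 0, 2],
    [0, 0, 2],
    [0, 0, 2],
    [0, 0, 2]
  ],
  "slide": [
    [15, 35, 0],
    [15, 35, 0],
    [15, 35, 0],
    [15, 35, 0],
    [15, 35, 0]
  ],
  "gripper": [0, 0, 0, 0, 0]
}}

```text
clock: 1.27
eef_pos: [431.0, -250.0, 337.8]
tool_rot: [3.133, 0.011, -0.837]
force: [1.2, 0.3, 0.2]
width: -0.1
```

Request:
{"op": "arm_command", "data": {
  "rot": [
    [0, 0, 2],
    [0, 0, 2],
    [0, 0, 2],
    [0, 0, 2],
    [0, 0, 2]
  ],
  "slide": [
    [10, 38, 0],
    [10, 38, 0],
    [10, 38, 0],
    [10, 38, 0],
    [10, 38, 0]
  ],
  "gripper": [0, 0, 0, 0, 0]
}}

```text
clock: 1.68
eef_pos: [481.4, -50.6, 337.0]
tool_rot: [3.132, 0.012, -0.655]
force: [0.5, -0.7, 0.7]
width: 0.0
```

Request:
{"op": "arm_command", "data": {
  "rot": [
    [0, 0, 2],
    [0, 0, 2],
    [0, 0, 2],
    [0, 0, 2],
    [0, 0, 2]
  ],
  "slide": [
    [8, 38, 0],
    [8, 38, 0],
    [8, 38, 0],
    [8, 38, 0],
    [8, 38, 0]
  ],
  "gripper": [0, 0, 0, 0, 0]
}}

```text
clock: 2.1
eef_pos: [520.7, 148.6, 336.1]
tool_rot: [3.13, 0.013, -0.472]
force: [0.8, -0.3, -1.2]
width: 0.0
```

Request:
{"op": "arm_command", "data": {
  "rot": [
    [0, 0, 2],
    [0, 0, 2],
    [0, 0, 1],
    [0, 0, 0],
    [0, 0, 0]
  ],
  "slide": [
    [9, 38, 0],
    [9, 38, 0],
    [9, 38, 0],
    [9, 38, 0],
    [8, 38, -10]
  ],
  "gripper": [0, 0, 0, 0, 0]
}}

```text
clock: 2.52
eef_pos: [565.0, 347.7, 326.0]
tool_rot: [3.129, 0.012, -0.379]
force: [1.6, 0.3, 0.2]
width: 0.1
```

Request:
{"op": "arm_command", "data": {
  "rot": [
    [0, 0, 0],
    [0, 0, 0],
    [0, 0, 0],
    [0, 0, 0]
  ],
  "slide": [
    [3, 38, -10],
    [2, 18, -36],
    [0, 0, -36],
    [0, 0, -36]
  ],
  "gripper": [0, 0, 0, 0]
}}

```text
clock: 2.85
eef_pos: [569.3, 422.6, 208.2]
tool_rot: [-3.135, 0.011, -0.368]
force: [1.1, -0.0, 0.3]
width: 0.4
```

Request:
{"op": "arm_command", "data": {
  "rot": [
    [0, 0, 0],
    [0, 0, 0],
    [0, 0, 0],
    [0, 0, 0],
    [0, 0, 0]
  ],
  "slide": [
    [0, -16, -30],
    [-1, -16, -36],
    [0, 0, -36],
    [0, 0, -36],
    [0, 0, -10]
  ],
  "gripper": [0, 0, 0, 0, 0]
}}

```text
clock: 3.27
eef_pos: [561.4, 388.2, 45.2]
tool_rot: [3.138, 0.019, -0.363]
force: [-0.8, -0.6, -0.3]
width: 0.1
```

```bash
cat > st.py <<'E'
from h import *
import sys
np.set_printoptions(precision=1,suppress=True)
o=np.array([539.2,263,0]);yw=-.368;x=np.array([np.cos(yw),np.sin(yw),0]);y=np.array([-x[1],x[0],0])
n=sys.argv[1]
for k in ('scene','top'): snap(k,k+n)
s=telemetry.read_state();q=s['eef_pos']-o;print(s['eef_pos'],'local',q@x,q@y,q[2],s['force'],s['clock'])
a=load('top'+n)[0][140:290,120:300]; b=load('scene'+n)[0][165:315,340:500]
im=np.hstack([cv2.resize(a,(400,333)),cv2.resize(b,(400,375))[:333]])
cv2.imwrite(f'pics/c{n}.png',cv2.cvtColor(im,cv2.COLOR_RGB2BGR))
E
python3 st.py 1
```

```text
[562.9 390.4  48.6] local -23.714647177407358 127.35474893519283 48.63601860388044 [-0.3 -0.2 -0.9] 3.3667
```

View pics/c1.png

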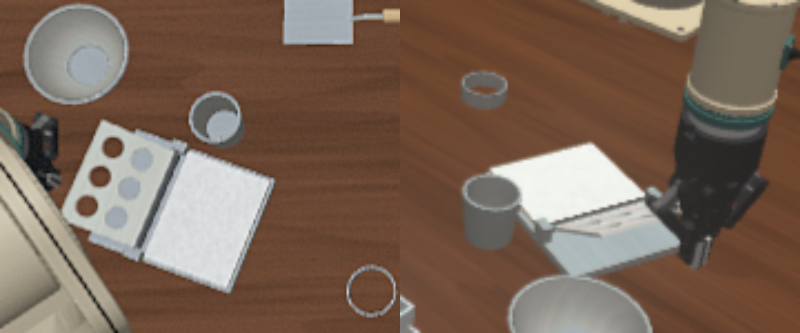

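The hand is beyond the leaf's free edge, with the fingertips below its height. I'll start the push along the arc.

Request:
{"op": "arm_command", "data": {
  "rot": [
    [0, 0, 0],
    [0, 0, 0],
    [0, 0, 0],
    [0, 0, 0]
  ],
  "slide": [
    [-1, -13, 0],
    [-3, -13, 0],
    [-3, -7, 2],
    [-3, -8, 4]
  ],
  "gripper": [0, 0, 0, 0]
}}

```text
clock: 3.7
eef_pos: [556.8, 358.1, 63.1]
tool_rot: [-3.123, 0.012, -0.359]
force: [0.3, 5.9, 1.6]
width: 0.1
```

```bash
python3 st.py 2
```

```text
[557.  357.1  64. ] local -17.25469789879588 94.17808293500683 64.04599593086766 [1.  1.4 1.4] 3.8
```

View pics/c2.png

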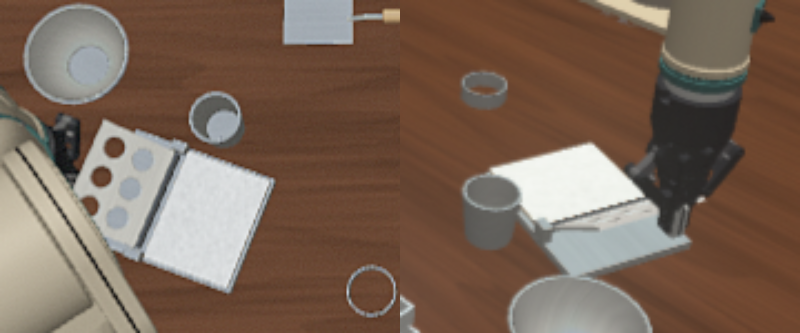

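Request:
{"op": "arm_command", "data": {
  "rot": [
    [0, 0, 0],
    [0, 0, 0],
    [0, 0, 0],
    [0, 0, 0],
    [0, 0, 0]
  ],
  "slide": [
    [1, 2, -10],
    [0, 0, -6],
    [-3, -8, 0],
    [-3, -8, 2],
    [-4, -9, 4]
  ],
  "gripper": [0, 0, 0, 0, 0]
}}

```text
clock: 4.22
eef_pos: [555.5, 349.9, 59.6]
tool_rot: [-3.092, 0.001, -0.354]
force: [4.4, 5.7, 3.9]
width: 0.6
```

```bash
python3 st.py 3
```

```text
[555.1 348.6  60.5] local -15.951037939166444 85.63990588168879 60.540918555252276 [1.8 5.8 5.4] 4.3167
```

View pics/c3.png

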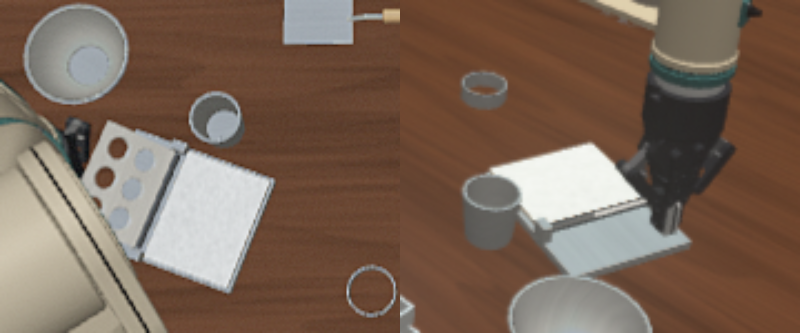

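Request:
{"op": "arm_command", "data": {
  "rot": [
    [-1.2, 0.5, 0],
    [-1.2, 0.5, 0],
    [-0.8, 0.3, 0],
    [-0.5, 0.2, 0]
  ],
  "slide": [
    [-5, -13, 0],
    [-5, -13, 4],
    [-5, -13, 4],
    [-5, -13, 4]
  ],
  "gripper": [0, 0, 0, 0]
}}

```text
clock: 4.65
eef_pos: [543.0, 315.8, 80.1]
tool_rot: [-3.125, -0.007, -0.346]
force: [1.5, 2.5, 3.6]
width: 0.0
```

```bash
python3 st.py 4
```

```text
[542.1 312.1  79.6] local -14.967158843817012 46.827117722184305 79.6126696025149 [1.2 1.6 1. ] 4.75
```

View pics/c4.png

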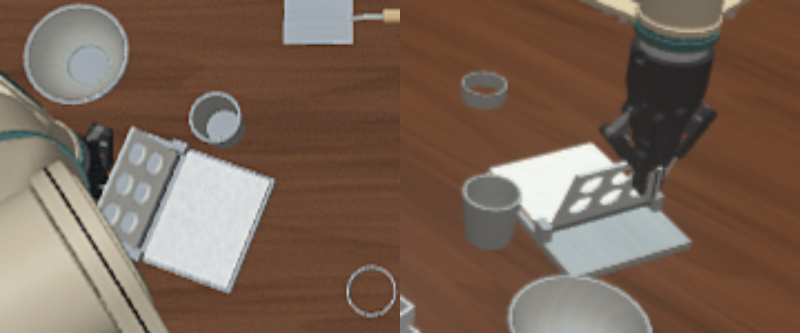

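Request:
{"op": "arm_command", "data": {
  "rot": [
    [-0.5, 0.2, -0.6],
    [-0.5, 0.2, -0.6],
    [-0.5, 0.2, 0],
    [-0.5, 0.2, 0]
  ],
  "slide": [
    [-7, -12, 3],
    [-7, -12, 2],
    [-5, -13, 1],
    [-5, -13, 0]
  ],
  "gripper": [0, 0, 0, 0]
}}

```text
clock: 5.08
eef_pos: [517.4, 261.1, 83.6]
tool_rot: [3.115, -0.005, -0.37]
force: [2.1, 2.7, -0.6]
width: 0.1
```

```bash
python3 st.py 5
```

```text
[516.4 258.   83.2] local -19.463661041163036 -12.84474500755793 83.23894543189458 [0.9 0.4 0.6] 5.1833
```

View pics/c5.png

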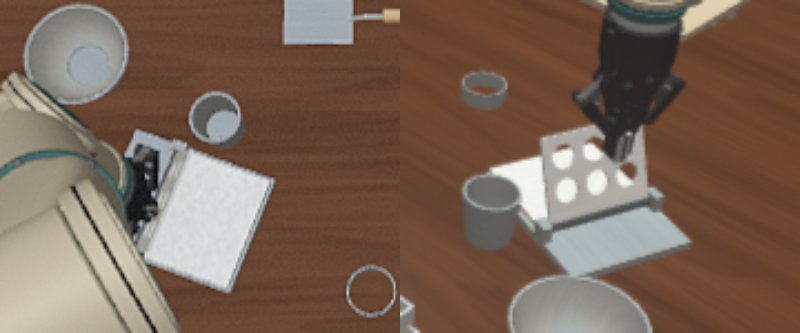

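The leaf is past upright and leaning over the board. I'll keep pushing forward and down along the arc.

Request:
{"op": "arm_command", "data": {
  "rot": [
    [0.6, -0.2, 0],
    [0.6, -0.2, 0],
    [0.3, -0.1, 0]
  ],
  "slide": [
    [-6, -14, -4],
    [-5, -11, -9],
    [-3, -8, -10]
  ],
  "gripper": [0, 0, 0]
}}

```text
clock: 5.43
eef_pos: [504.0, 228.2, 61.3]
tool_rot: [-3.137, -0.005, -0.369]
force: [0.4, 1.9, 0.7]
width: 0.2
```

```bash
python3 st.py 6
```

```text
[502.4 225.5  59.9] local -20.852525480311687 -48.25915270524726 59.85134665319393 [-0.4 -1.1 -0.4] 5.5333
```

View pics/c6.png

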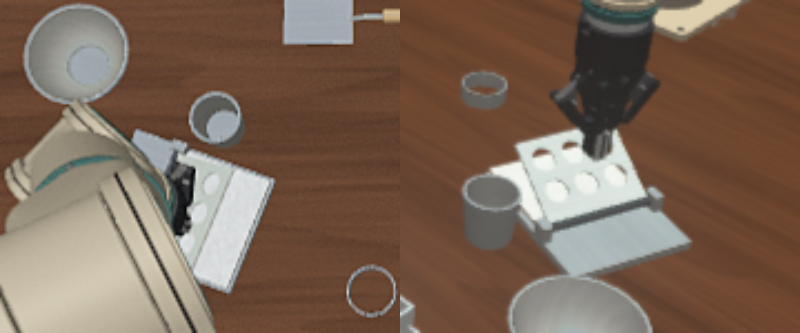

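Request:
{"op": "arm_command", "data": {
  "rot": [
    [0, 0, 0],
    [0, 0, 0],
    [0, 0, 0]
  ],
  "slide": [
    [-3, -8, -10],
    [-2, -5, -11],
    [-1, -2, -8]
  ],
  "gripper": [0, 0, 0]
}}

```text
clock: 5.78
eef_pos: [498.3, 213.2, 32.2]
tool_rot: [-3.139, -0.004, -0.37]
force: [1.7, 3.2, 1.9]
width: -0.0
```

```bash
python3 st.py 7
```

```text
[497.4 212.6  31.5] local -20.832897892718776 -62.051022786856606 31.45470280648202 [-0.2 -0.2  0.2] 5.8833
```

View pics/c7.png

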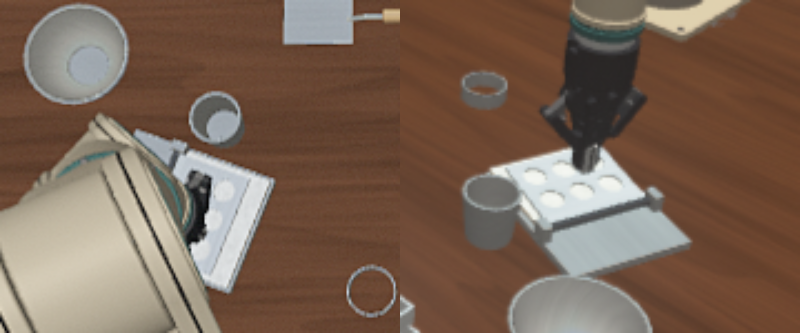

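Request:
{"op": "arm_command", "data": {
  "rot": [
    [0, 0, 0],
    [0, 0, 0]
  ],
  "slide": [
    [-1, -2, -5],
    [0, 0, -4]
  ],
  "gripper": [0, 0]
}}

```text
clock: 6.05
eef_pos: [497.1, 211.3, 23.4]
tool_rot: [-3.141, -0.004, -0.369]
force: [-9.0, -5.9, 50.5]
width: -0.1
```

Request:
{"op": "arm_command", "data": {
  "rot": [
    [0, 0, 0]
  ],
  "slide": [
    [0, 0, -3]
  ],
  "gripper": [0]
}}

```text
clock: 6.13
eef_pos: [497.2, 211.3, 23.3]
tool_rot: [3.141, -0.005, -0.369]
force: [-10.6, -3.8, 59.1]
width: 0.1
```

Request:
{"op": "arm_command", "data": {
  "rot": [
    [0, 0, 0]
  ],
  "slide": [
    [0, 0, -3]
  ],
  "gripper": [0]
}}

```text
clock: 6.22
eef_pos: [497.1, 211.3, 23.6]
tool_rot: [3.139, -0.007, -0.369]
force: [-7.5, -2.4, 34.8]
width: 0.1
```

The leaf is at its stop: the tip stays at 23.5 mm. The force came close to the 60 N limit, so I'll lift straight away.

Request:
{"op": "arm_command", "data": {
  "rot": [
    [0, 0, 0],
    [0, 0, 0],
    [0, 0, 0],
    [0, 0, 0],
    [0, 0, 0]
  ],
  "slide": [
    [0, 0, 6],
    [0, 0, 20],
    [0, 0, 36],
    [0, 0, 36],
    [0, 0, 36]
  ],
  "gripper": [0, 0, 0, 0, 0]
}}

```text
clock: 6.63
eef_pos: [491.0, 209.2, 157.8]
tool_rot: [3.126, 0.002, -0.365]
force: [1.4, -0.0, 0.4]
width: 0.4
```

Request:
{"op": "arm_command", "data": {
  "rot": [
    [0, 0, 0],
    [0, 0, 0],
    [0, 0, 0],
    [0, 0, 0],
    [0, 0, 0]
  ],
  "slide": [
    [0, -20, 20],
    [0, -35, 10],
    [0, -35, 0],
    [0, -35, 0],
    [0, -35, 0]
  ],
  "gripper": [0, 0, 0, 0, 0]
}}

```text
clock: 7.05
eef_pos: [494.6, 57.9, 199.8]
tool_rot: [-3.14, -0.011, -0.347]
force: [0.4, -0.4, -0.8]
width: 0.0
```

Request:
{"op": "arm_command", "data": {
  "rot": [
    [0, 0, 0],
    [0, 0, 0],
    [0, 0, 0],
    [0, 0, 0],
    [0, 0, 0]
  ],
  "slide": [
    [0, -35, 0],
    [0, -35, 0],
    [0, -20, 0],
    [0, 0, 0],
    [0, 0, 0]
  ],
  "gripper": [0, 0, 0, 0, 0]
}}

```text
clock: 7.47
eef_pos: [492.0, -46.4, 200.2]
tool_rot: [3.136, -0.01, -0.359]
force: [-0.4, 0.9, 0.2]
width: -0.1
```

```bash
python3 st.py 8
python3 - <<'E'
from h import *
np.set_printoptions(precision=2,suppress=True)
o=np.array([539.2,263,0]);yw=-.368;x=np.array([np.cos(yw),np.sin(yw),0]);y=np.array([-x[1],x[0],0])
for n in('top8','scene8'):
    Q=cloud(n).reshape(-1,3)-o;L=np.c_[Q@x,Q@y,Q[:,2]]
    for a,b in((-30,-15),(-60,-45),(-98,-88),(-119,-106)):
        m=(abs(L[:,0])<58)&(L[:,1]>a)&(L[:,1]<b)&(L[:,2]<120);print(n,a,np.percentile(L[m,2],[25,50,75,90]),m.sum())
a=load('top0')[0].astype(int);b=load('top8')[0].astype(int)
cv2.imwrite('pics/diff.png',np.clip(abs(a-b).sum(2),0,255).astype(np.uint8))
E
```

```text
[492.2 -45.  200.2] local 66.9162562644318 -304.2550276967174 200.15035646241066 [-0.1  0.1 -0.7] 7.5667
top8 -30 [20.13 22.86 24.74 26.44] 243
top8 -60 [22.12 23.78 25.2  26.54] 234
top8 -98 [21.69 23.23 25.15 26.6 ] 170
top8 -119 [17.15 19.28 21.27 22.74] 230
scene8 -30 [22.97 24.3  25.34 26.37] 119
scene8 -60 [24.07 24.9  25.78 26.61] 127
scene8 -98 [24.17 24.98 25.76 26.41] 57
scene8 -119 [19.78 20.94 21.99 22.57] 79
```

View pics/c8.png

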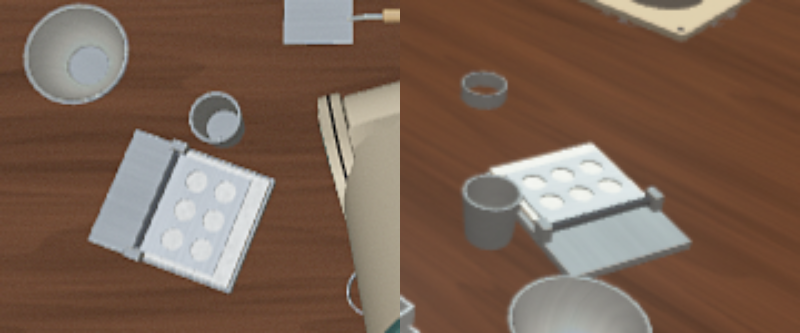

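View pics/diff.png

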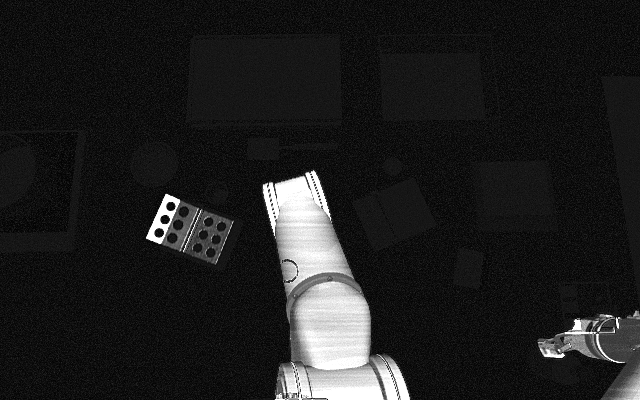

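The leaf lies flat: its height is even at about 23–25 mm from near the hinge out to the free edge. The difference picture shows only the leaf and the arm changed. The cutter is hidden under the arm there, but it's unmoved in the scene view. Handing the job in.

```bash
python3 -c "
from cell import ctrl
print(ctrl.finish_job())"
```

```text
the job is handed in; nothing more can be done
None
```

The round-hole leaf now lies flat on its white board, and the job was handed in at about 7.6 s of the 40 s allowed. I pushed it over its spine with the closed fingertips, pressed it down until it stopped moving, and took the hand away.

- **Flatness:** in the last depth images the leaf's top is level from near the hinge to the free edge, at about 23–24 mm (top camera) and 24–25 mm (scene camera). It should be about 24 mm when flat.
- **Everything else:** comparing the first and last top pictures shows no change in the slotted stencil or the bystanders. The arm hid the cutter in the last top picture, but in the scene picture it stands where it was.
- **Touching nothing:** the hand ended about 200 mm above the table, reading under 1 N.
- **Doubtful point:** during the final press the measured force peaked at 59.1 N, just under the 60 N limit. I only had readings at the end of each move, so I cannot rule out a brief higher peak in between.

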